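Set the dosing unit by four clicks and prime it

ROBOT

A 7-joint arm with a two-finger parallel gripper is mounted at the origin on a cart in front of the work surface, level with it; the furniture and walls round the work are solid. World frame = base frame: x ahead of the robot, y to its left, z up, the work surface at z = 0. Lengths are in m, angles in rad, forces in N, time in s.
With the tool pointing down it reaches from about 0.4 to 0.85 m from the base axis. Payload 4.5 kg.
Tool frame: the origin (TCP) lies between the finger pads; the fingertips stand tcp_to_tips ahead of it and the grasp point (between the pads) lies 6 mm ahead of it (tcp_to_tips is the distance from the TCP to the fingertips, in m); z points along the fingers, y is the line along which they close (so a half turn about z gives the same grasp; the last joint's range is limited). The gripper opens to 85 mm and grips with 20 to 120 N. Pads are 22 mm wide; open, the fingers measure 114 mm over their backs; the gripper's body (76 mm by 85 mm) begins 54 mm behind the grasp point. The pads swing forward as they close: fully open they stand 13 mm farther back than shut.
Start: joints at [-1.258, 0.689, -0.195, 1.565, 0.157, 0.902, -0.215], TCP at [0.172, 0.601, 0.256] pointing down, gripper open.
Joint ranges: [-3.01, 3.01], [-0.46, 2.08], [-1.47, 1.51], [0.13, 2.56], [-1, 4.14], [0.04, 2.09], [-2.66, 2.66]. Speed limits (rad/s): [2.57, 2.57, 3.14, 3.14, 3.14, 3.14, 3.14].

INTERFACE

Orientations are given as a rotation vector (axis times angle).
In Python, from workcell import sense, camera, calibration, job_done, tcp_to_tips gives the robot as it stands.
- The arm moves only by the tool send_rows, never from a script. Its argument "commands" is a list of rows, each a list of 7 numbers: the turn, a rotation vector about the tool's x, y, z in units of 5 degrees (1.0 is 5 degrees), then the shift along the tool's x, y, z in m, then the gripper's target within -1 to 1 (fully open at 1, half-way at 0, shut at -1). A call has exactly 10 rows; each row shifts and turns the commanded pose from where the row before left it, along the tool's axes as they then stand; what a row does not reach is not made up. A row lasts 1/10 s, in which the tool goes at most 50 mm and 8.59 degrees, less where a joint would pass 70% of its speed; a pose out of reach is approached as far as the arm can. A call with a gripper value outside its range is refused whole. The fingers move at their own pace and stop on an object; the grip force is fixed at half the most. Time passes only in rows, so rows that do not move let the fingers close, or fill a call up. It gives the time, the measured TCP pose, the force, the opening and the grip force at its end, in the units of the state.
- sense(): the state, without advancing time (a new reading comes with each control period).
- camera(name): name is "scene" or "top" or "wrist"; returns the picture (400x640x3 uint8, red, green, blue); there is no depth.
- calibration(name): a dict with "mtx" (3x3 intrinsics, pixels), "pose" (4x4, takes a point from camera to world coordinates); the wrist camera has in their place "tool_from_camera" (4x4, takes a point from camera to tool coordinates, whose origin is the TCP and whose axes are the flange's). Camera axes: x right, y down, z forward; pixel columns grow to the right and rows downward; lengths in m; the calibration is good to about 2 mm. A picture is of the moment at which its call begins: read the wrist's pose just before it. calibration takes no time and is no camera call.
- job_done(): hands the job in; it is judged then, once.
The state is a dict: "time": time; "qpos": joint angles; "dq": joint speeds; "effort": joint torques, N m; "tcp_pos": TCP position; "tool_rot": TCP orientation; "ft_force": force on the tool from outside, world axes, zero at the start; "wrist_torque": the same for the moment, N m; "grip_width": opening from 0.0 (shut) to 1.0 (fully open); "grip_force": force on a finger pad.
Only numpy, scipy, OpenCV 4.12 (cv2) and the standard library are available. Lean on these libraries where they do the work, as an engineer would, in place of code of your own. Each camera call takes 0.05 s, during which the arm holds its last target. There are 200 camera calls.

TASK

The dosing unit's click knob stands at its zero. Turn the black bar knob clockwise by exactly four clicks, counted by feel (take up its free play first; that is no click), then press the grey plunger down until it bottoms firmly on its stop, keep it pressed for a moment and let go. The plunger stays down with its red ring level with the rim of its collar; do not disturb the bottles, vials, cup and loupe standing round the unit.

Things in the scene. Friction and masses are not known exactly. Their poses are not given: they have to be found in the camera images.
- dosing_unit: White wedge-shaped console fixed to the table, 134 mm deep, 180 mm wide, 34 mm high at its front edge, 111 mm at its rear, with a blue sloped front panel. Origin under its middle on the table, x to its rear, z up.
- panel: Blue sloped panel. Origin in the middle of its surface; z squarely out of it (30 degrees from vertical, leaning to the front), x up the slope, y to the left as one faces it. Knob axis at (0, 42) mm, plunger axis at (0, -42) mm, both parallel to z. Nothing else rises from it but the plunger's collar.
- knob_grip (a point): Black bar knob: skirt 44 mm across, up to 10 mm above the panel; on it a bar 42 mm long, 14 mm thick, from 10 to 41 mm above the panel, a white line on one end. Point on the axis, 28 mm above the panel; x along the bar to the white line, z out of the panel. Clockwise is negative about z. At the start the line points up the slope or up to 40 degrees left of it.
- knob_foot (a point): Where the knob's axis meets the panel. The knob has 0 to 40 degrees of free play, different every time, before it picks up the click wheel, so its angle does not tell the clicks. Turning it back within 40 degrees of play is free; released, knob and wheel stay. No regrasp counts as a click. Too far to turn in one grasp.
- knob_axis (a point): Point on the knob's axis at the bar's top, 41 mm above the panel. Clicks come every 24 degrees, six in all, then a hard stop. The wheel resists with 0.2 to 0.4 N m when picked up, fading to nothing 12 degrees on, at the top of the click; there it snaps by itself into the next notch and leaves the knob loose (under 0.08 N m) for the other 12 degrees, until it is picked up again.
- plunger_top (a point): Centre of the top of the plunger's round grey cap (28 mm across, 11 mm thick, on a steel rod 10 mm thick). It slides along the panel's z against 2 N of friction and stays where it is left; fully out, this point is 57 mm above the panel. It starts 0 to 3 mm down.
- plunger_ring (a point): Centre of the red ring (3 mm wide) on the plunger's rod, 23 mm below the cap's top. Bottomed after four clicks it is level with the collar's rim.
- collar_rim (a point): Middle of the upper rim of the aluminium collar round the plunger's rod (22 mm across, 34 mm at its foot), 12 mm above the panel. The plunger bottoms on a hidden stop: at zero clicks 6 mm down from fully out, 4 mm deeper for every click, so 22 mm down after four (cap's top 35 mm above the panel).
- foot (a joint): Travel (m) of the sprung foot at the plunger's lower end, inside the unit: 0 unloaded, 0.001 for every 7 N with which the plunger presses on the stop, 0.0025 at most. The plunger yields 1 to 2 mm under a firm press of 8 to 15 N and comes back when let go.
- vial_a1: small sample vial, yellowish with a white cap, 23x23x56 mm, origin at the middle of its underside; a bystander
- vial_b2: small sample vial, bluish with a black cap, 23x23x56 mm, origin at the middle of its underside; a bystander
- bottle_k1: orange-brown reagent bottle with a white cap, 27x27x66 mm, origin at the middle of its underside; a bystander
- bottle_b1: dark brown reagent bottle with a blue cap, 28x28x78 mm, origin at the middle of its underside; a bystander
- mix_cup_a: white mixing cup, 57 mm across, 48 mm tall, origin at the middle of its underside; a bystander
- loupe: black stand loupe, 44 mm across, 46 mm tall, origin at the middle of its underside; a bystander
Things that resemble listed ones, but are neither listed nor needed, are in the scene too. Leave any turquoise look-alike of the dosing_unit alone.

How it is judged:
On the way:
1. the plunger is pressed firmly (about 4 N or more on the stop) and bottoms at the depth of four clicks (value of joint foot above 0.0006 m and z of plunger_top in the frame of panel between 0.0312 and 0.035 m), for 0.2 s.
At the end, for the whole second after the job is handed in: The plunger has been pressed on the stop that four clicks set, is left down there with its cap's top 35 mm above the panel (give or take 1.8 mm), the red ring level with the collar's rim (z of plunger_top in the frame of panel between 0.0332 and 0.0368 m); the robot touches nothing.
It fails at once if a bystander (bottle, vial, cup or loupe) is moved by more than 20 mm (distance of any of vial_a1, vial_b2, bottle_k1, bottle_b1, mix_cup_a, loupe from where it was at the start of the episode above 0.02 m).
It also fails if it takes over 72 s, if anything falls off the work surface, if the arm or the gripper's body presses on something with over 40 N, if the wrist force passes 120 N, or if a joint passes its speed limit or range.

## Working session

There is one attempt and no reset: what is moved stays moved. The work goes in short steps, Python scripts to look and compute and a tool call to move; the robot and the scene stay as the last step left them, time stands still between calls to the robot, and variables do not carry over. Pictures are saved under pics/ and viewed, at most 10 in all, crops included, and the job is handed in when it is done.

Besides the shell and the picture viewer there is one more tool, called after "Call:" in YAML: its name, and indented under it one key for each argument. send_rows: Moves the arm, as the interface text tells. Its arguments: {"type":"object","properties":{"commands":{"type":"array"}},"required":["commands"]}

```bash
mkdir -p pics; ls; python3 - <<'E'
from workcell import *
import cv2,numpy as np
print(sense(),tcp_to_tips)
for n in("scene","top"):
    c=calibration(n);print(n,np.round(c["mtx"],1).tolist(),np.round(c["pose"],4).tolist())
    cv2.imwrite(f"pics/{n}0.png",camera(n)[:,:,::-1])
print(calibration("wrist"))
E
```

```text
pics
{'time': 0.0, 'qpos': array([-1.25822183,  0.68998678, -0.19453861,  1.56636566,  0.15732671,
        0.90247162, -0.21510076]), 'dq': array([ 0.00128879,  0.00258307, -0.00194981,  0.00046815, -0.00073237,
        0.00126313,  0.0003382 ]), 'effort': array([ 1.11277827e-04, -5.39620435e+01, -1.26641035e+00, -1.58548790e+01,
        9.14545002e-03,  9.69126122e-03, -2.70832423e-06]), 'tcp_pos': array([0.1718576 , 0.60027867, 0.25547712]), 'tool_rot': array([-4.36274887e-01, -3.11102961e+00,  2.87623463e-03]), 'ft_force': array([-0.31331386,  0.55817371,  0.79703245]), 'wrist_torque': array([-0.01692539, -0.02025786,  0.03016904]), 'grip_force': 0.0, 'grip_width': 1.0016493779203173} 0.025
scene [[435.9, 0.0, 322.2], [0.0, 435.9, 197.9], [0.0, 0.0, 1.0]] [[0.7054, -0.4526, 0.5455, 0.1811], [-0.7087, -0.4649, 0.5307, -0.4127], [0.0135, -0.7609, -0.6487, 0.7086], [0.0, 0.0, 0.0, 1.0]]
top [[517.2, 0.0, 318.0], [0.0, 517.2, 197.3], [0.0, 0.0, 1.0]] [[0.0135, -0.9841, 0.1768, 0.4548], [-0.9997, -0.0167, -0.017, 0.0961], [0.0197, -0.1766, -0.9841, 1.2884], [0.0, 0.0, 0.0, 1.0]]
{'mtx': array([[308.87894969,   0.        , 321.92049067],
       [  0.        , 308.87894969, 203.17153916],
       [  0.        ,   0.        ,   1.        ]]), 'tool_from_camera': array([[-1.66030560e-04, -9.51820879e-01, -3.06654506e-01,
         7.76323160e-02],
       [ 9.99999985e-01, -1.70674488e-04, -1.16711681e-05,
        -8.51204367e-04],
       [-4.12292393e-05, -3.06654504e-01,  9.51820894e-01,
        -1.17925733e-01],
       [ 0.00000000e+00,  0.00000000e+00,  0.00000000e+00,
         1.00000000e+00]])}
```

View pics/scene0.png

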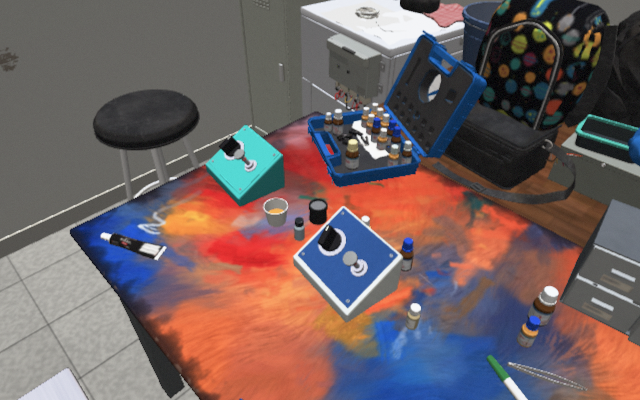

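View pics/top0.png

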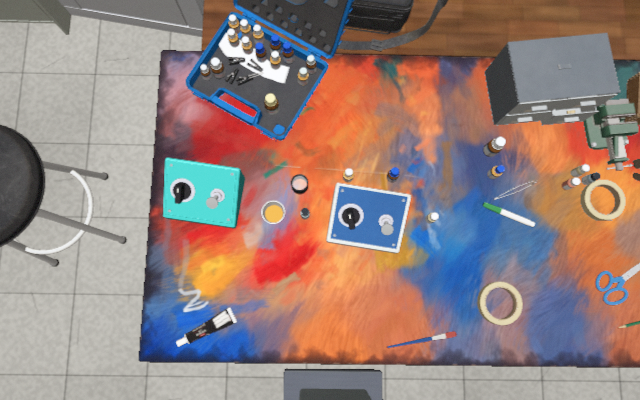

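The white, blue-panelled unit is at scene (348,262) and top (368,217). The turquoise look-alike is at top (202,192), scene (245,165). The task describes a white unit with a blue panel, so ours is the former. Next I'll confirm in an enlarged crop.

```bash
python3 - <<'E'
import cv2,numpy as np
a=cv2.imread("pics/top0.png")[175:260,320:420];b=cv2.imread("pics/scene0.png")[200:325,285:410]
a=cv2.resize(a,(400,340),interpolation=3);b=cv2.resize(b,(400,400),interpolation=3)
# left: x=320+u/4,y=175+v/4 ; right: x=285+(u-400)/3.2, y=200+v/3.2
o=np.zeros((600,800,3),np.uint8)
o=np.zeros((400,800,3),np.uint8);o[:340,:400]=a;o[:,400:]=b
cv2.imwrite("pics/crop0.png",o)
E
```

```text
(no output)
```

View pics/crop0.png

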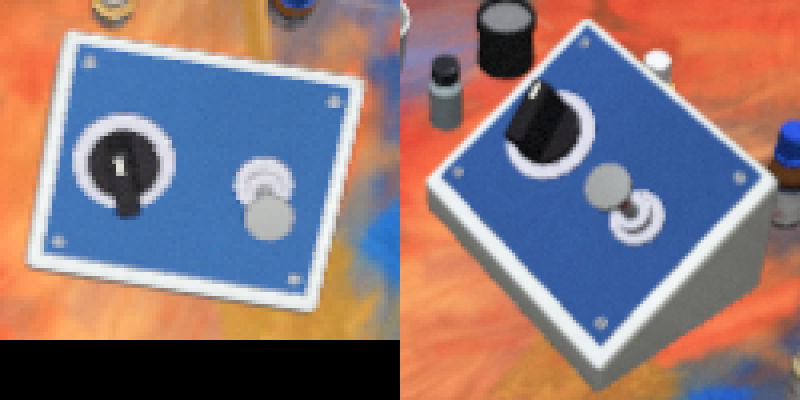

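The crop confirms the unit: white housing, blue panel, black bar knob with its white line up the slope, and grey plunger on the right. I'll fit its pose from both views, triangulating points first as a height check.

```bash
cat > h.py <<'E'
import numpy as np,cv2
from scipy.optimize import least_squares
from scipy.spatial.transform import Rotation as R
from workcell import *
def P(K,T,X):
    X=np.atleast_2d(X);c=(X-T[:3,3])@T[:3,:3];return c[:,:2]/c[:,2:]@np.diag([K[0,0],K[1,1]])+K[:2,2]
def PM(K,T): return K@np.linalg.inv(T)[:3]
def unitT(x,y,yaw):
    Tu=np.eye(4);Tu[:3,:3]=R.from_euler('z',yaw).as_matrix();Tu[:3,3]=[x,y,0];return Tu
def panelT(x,y,yaw):
    T=np.eye(4);T[:3,:3]=R.from_euler('y',-np.radians(30)).as_matrix();T[2,3]=.0725;return unitT(x,y,yaw)@T
def tf(T,X): return np.atleast_2d(X)@T[:3,:3].T+T[:3,3]
def wristT(s):
    T=np.eye(4);T[:3,:3]=R.from_rotvec(s['tool_rot']).as_matrix();T[:3,3]=s['tcp_pos'];return T@calibration('wrist')['tool_from_camera']
E
python3 - <<'E'
from h import *
t=np.array([[70,33],[361,80],[316,308],[30,265],[269,218]])/4+[320,175]
s=(np.array([[588,22],[772,180],[600,365],[428,183],[608,187]])-[400,0])/3.2+[285,200]
ct,cs=calibration('top'),calibration('scene')
X=cv2.triangulatePoints(PM(ct['mtx'],ct['pose']),PM(cs['mtx'],cs['pose']),t.T.copy(),s.T.copy());X=(X[:3]/X[3]).T
print("tri RL RR FR FL cap\n",X.round(4))
U=np.array([[67,90,111],[67,-90,111],[-67,-90,34],[-67,90,34]])/1e3
def res(p):
    W=np.vstack([tf(unitT(*p[:3]),U),tf(panelT(*p[:3]),[0,-.042,p[3]])])
    return np.r_[(P(ct['mtx'],ct['pose'],W)-t).ravel(),(P(cs['mtx'],cs['pose'],W)-s).ravel()]
r=least_squares(res,[.45,0,-.15,.056]);print(r.x, np.degrees(r.x[2]));print(r.fun.reshape(2,-1,2).round(1).tolist())
T=panelT(*r.x[:3]);print(T.round(4))
K=tf(T,[0,.042,.041])
# bar direction candidates: predicted white end & other end pixels for top crop
for d in (0,10,20,30,40):
    a=np.radians(d);e=np.array([[.021*np.cos(a),.042+.021*np.sin(a),.041],[-.021*np.cos(a),.042-.021*np.sin(a),.041]])
    print(d,((P(ct['mtx'],ct['pose'],tf(T,e))-[320,175])*4).round().tolist(),((P(cs['mtx'],cs['pose'],tf(T,e))-[285,200])*3.2+[400,0]).round().tolist())
s=sense();print(R.from_rotvec(s['tool_rot']).as_matrix().round(3))
E
```

```text
tri RL RR FR FL cap
 [[ 0.7018  0.0304  0.1036]
 [ 0.6759 -0.1391  0.1057]
 [ 0.5487 -0.1236  0.0368]
 [ 0.5731  0.0493  0.0326]
 [ 0.5934 -0.0831  0.1193]]
[ 0.62449489 -0.04560565 -0.14279055  0.05277306] -8.18129599361469
[[[-1.4, -1.4], [2.4, -1.0], [0.5, 1.4], [-1.3, 0.5], [0.2, 0.4]], [[-0.4, -3.9], [3.8, -1.2], [-0.9, 2.6], [-2.6, -0.8], [-0.5, 0.8]]]
[[ 0.8572  0.1423 -0.4949  0.6245]
 [-0.1232  0.9898  0.0712 -0.0456]
 [ 0.5     0.      0.866   0.0725]
 [ 0.      0.      0.      1.    ]]
0 [[130.0, 155.0], [118.0, 222.0]] [[548.0, 87.0], [500.0, 137.0]]
10 [[124.0, 154.0], [124.0, 222.0]] [[544.0, 84.0], [504.0, 140.0]]
20 [[117.0, 155.0], [131.0, 222.0]] [[540.0, 82.0], [508.0, 142.0]]
30 [[111.0, 157.0], [137.0, 220.0]] [[535.0, 80.0], [513.0, 144.0]]
40 [[105.0, 159.0], [142.0, 218.0]] [[529.0, 80.0], [519.0, 144.0]]
[[-0.961  0.275 -0.   ]
 [ 0.275  0.961 -0.002]
 [-0.    -0.002 -1.   ]]
```

Triangulated heights (rear about 0.105, front about 0.035, cap 0.119) agree with the given sizes, and the bar sits about 20° left. Now I'll move over the unit, staying high.

Call:
send_rows:
  commands:
    - [0,0,0,-0.0255,-0.024,0,1]
    - [0,0,0,-0.0255,-0.024,0,1]
    - [0,0,0,-0.0255,-0.024,0,1]
    - [0,0,0,-0.0255,-0.024,0,1]
    - [0,0,0,-0.0255,-0.024,0,1]
    - [0,0,0,-0.0255,-0.024,0,1]
    - [0,0,0,-0.0255,-0.024,0,1]
    - [0,0,0,-0.0255,-0.024,0,1]
    - [0,0,0,-0.0255,-0.024,0,1]
    - [0,0,0,-0.0255,-0.024,0,1]

```text
time: 1.1
tcp_pos: [0.3515, 0.2985, 0.2561]
tool_rot: [-0.436, -3.111, 0.001]
ft_force: [0.4, 0.8, 0.5]
grip_width: 0.994
grip_force: 0.0
```

Call:
send_rows:
  commands:
    - [0,0,0,-0.0255,-0.024,0,1]
    - [0,0,0,-0.0255,-0.024,0,1]
    - [0,0,0,-0.0255,-0.024,0,1]
    - [0,0,0,-0.0255,-0.024,0,1]
    - [0,0,0,-0.0255,-0.024,0,1]
    - [0,0,0,-0.0255,-0.024,0,1]
    - [0,0,0,-0.0255,-0.024,0,1]
    - [0,0,0,-0.0255,-0.024,0,1]
    - [0,0,0,-0.0255,-0.024,0,1]
    - [0,0,0,-0.0255,-0.024,0,1]

```text
time: 2.1
tcp_pos: [0.5305, -0.0023, 0.256]
tool_rot: [-0.437, -3.11, -0.0]
ft_force: [1.1, 0.4, -0.3]
grip_width: 0.999
grip_force: 0.0
```

```bash
cat >> h.py <<'E'
U0=(0.6245,-0.0456,-0.1428)
def goal(px,py,h,bar,U=U0):
    "tool pose: TCP at panel point (px,py,h), tool x at bar deg from -panel x"
    T=panelT(*U);G=np.eye(4);G[:3,:3]=T[:3,:3]@R.from_euler('z',bar,degrees=True).as_matrix()@np.diag([-1,1,-1]);G[:3,3]=tf(T,[px,py,h])[0];return G
def rem(G):
    s=sense();Rt=R.from_rotvec(s['tool_rot']).as_matrix()
    print('t',round(s['time'],2),'q',s['qpos'].round(2),'tcp',s['tcp_pos'].round(4),'turn/5deg',(R.from_matrix(Rt.T@G[:3,:3]).as_rotvec(degrees=True)/5).round(2),
     'shift now-frame',(Rt.T@(G[:3,3]-s['tcp_pos'])).round(4),'shift goal-frame',(G[:3,:3].T@(G[:3,3]-s['tcp_pos'])).round(4))
E
python3 -c "
from h import *
rem(goal(0,.042,.12,20))"
```

```text
t 2.1 q [ 0.09  0.57 -0.28  1.85  0.22  0.75  0.99] tcp [ 0.5305 -0.0023  0.256 ] turn/5deg [ 0.65 -6.03 -5.43] shift now-frame [-0.0371  0.0177  0.0796] shift goal-frame [0.0012 0.0138 0.0885]
```

Call:
send_rows:
  commands:
    - [0.07,-0.6,-0.54,0,0,0,1]
    - [0.07,-0.6,-0.54,0,0,0,1]
    - [0.07,-0.6,-0.54,0,0,0,1]
    - [0.07,-0.6,-0.54,0,0,0,1]
    - [0.06,-0.6,-0.54,0,0,0,1]
    - [0.06,-0.6,-0.54,0,0,0,1]
    - [0.06,-0.61,-0.54,0,0,0,1]
    - [0.06,-0.61,-0.55,0,0,0,1]
    - [0.06,-0.61,-0.55,0,0,0,1]
    - [0.06,-0.6,-0.55,0,0,0,1]

```text
time: 3.1
tcp_pos: [0.5177, -0.0041, 0.2492]
tool_rot: [-0.179, 2.745, -0.164]
ft_force: [-0.4, 0.2, -0.1]
grip_width: 1.0
grip_force: 0.0
```

```bash
python3 -c "
from h import *
s=sense();im=camera('wrist')[:,:,::-1];cv2.imwrite('pics/w1.png',im);T=wristT(s);np.savez('w1.npz',T=T)
K=calibration('wrist')['mtx'];Q=panelT(*U0)
print(P(K,T,tf(Q,[[0,.042,.041],[0,-.042,.055],[0,-.042,.012],[.0,0,0]])).round())
rem(goal(0,.042,.12,20))"
```

```text
[[336. 223.]
 [250. 202.]
 [259. 195.]
 [298. 204.]]
t 3.15 q [-0.23  0.48  0.09  2.25  1.24  0.12  0.32] tcp [ 0.5172 -0.0046  0.249 ] turn/5deg [ 0.05 -1.45 -0.75] shift now-frame [-0.0242  0.0135  0.0865] shift goal-frame [-0.0139  0.0126  0.0888]
```

View pics/w1.png

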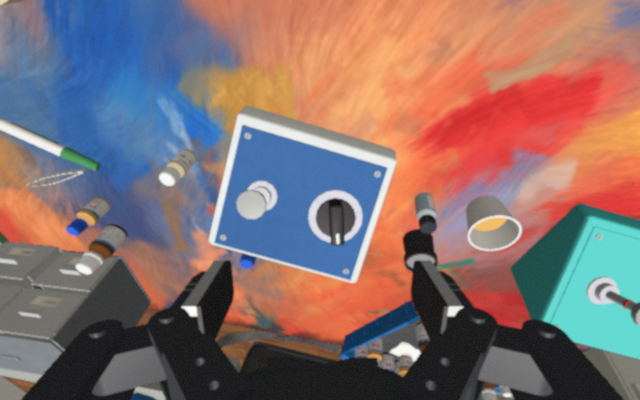

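The wrist picture shows our unit with the knob at (336,222) and the plunger cap at (253,203), matching the predictions within a few pixels. Finishing the turn while approaching.

Call:
send_rows:
  commands:
    - [0,-0.2,-0.1,0,0.001,0.003,1]
    - [0,-0.2,-0.1,0,0.001,0.003,1]
    - [0,-0.2,-0.1,0,0.001,0.003,1]
    - [0,-0.2,-0.1,0,0.001,0.003,1]
    - [0,-0.2,-0.1,0,0.001,0.003,1]
    - [0,-0.2,-0.1,0,0.001,0.003,1]
    - [0,-0.2,-0.1,0,0.001,0.003,1]
    - [0,-0.05,-0.05,0,0.001,0.003,1]
    - [0,0,0,0,0.001,0.003,1]
    - [0,0,0,0,0.001,0.003,1]

```text
time: 4.15
tcp_pos: [0.5303, 0.0011, 0.2237]
tool_rot: [-0.257, 2.628, -0.168]
ft_force: [1.1, -0.3, -0.1]
grip_width: 1.004
grip_force: 0.0
```

```bash
python3 -c "
from h import *
rem(goal(0,.042,.12,20))"
```

```text
t 4.15 q [ 0.05  0.56 -0.35  2.33  2.12  0.42 -0.51] tcp [0.5303 0.0011 0.2237] turn/5deg [ 0.02 -0.14 -0.12] shift now-frame [-0.0141  0.0049  0.0607] shift goal-frame [-0.0134  0.0049  0.0609]
```

Call:
send_rows:
  commands:
    - [0,-0.1,-0.1,-0.002,0.0005,0.0065,1]
    - [0,0,0,-0.002,0.0005,0.0065,1]
    - [0,0,0,-0.002,0.0005,0.0065,1]
    - [0,0,0,-0.002,0.0005,0.0065,1]
    - [0,0,0,-0.002,0.0005,0.0065,1]
    - [0,0,0,-0.002,0.0005,0.0065,1]
    - [0,0,0,-0.001,0.0005,0.0065,1]
    - [0,0,0,0,0.0005,0.0065,1]
    - [0,0,0,0,0.0005,0.0065,1]
    - [0,0,0,0,0,0,1]

```text
time: 5.15
tcp_pos: [0.5693, 0.0043, 0.1775]
tool_rot: [-0.269, 2.619, -0.169]
ft_force: [-0.9, -0.3, -0.4]
grip_width: 1.003
grip_force: 0.0
```

```bash
python3 -c "
from h import *
s=sense();im=camera('wrist')[:,:,::-1];T=wristT(s)
rem(goal(0,.042,.12,20))
K=calibration('wrist')['mtx'];Q=panelT(*U0)
p=P(K,T,tf(Q,[[0,.042,.041],[0,.042,.010],[0,-.042,.055],[0,-.042,.012]]));print(p.round(1))
for a in np.radians([10,20,30]): print(P(K,T,tf(Q,[[.021*np.cos(a),.042+.021*np.sin(a),.041],[-.021*np.cos(a),.042-.021*np.sin(a),.041]])).round().tolist())
im=np.ascontiguousarray(im[100:350,170:470]);cv2.imwrite('pics/w2.png',cv2.resize(im,(720,600),interpolation=3));np.savez('w2.npz',T=T)"
```

```text
t 5.2 q [ 0.07  0.7  -0.39  2.27  2.2   0.5  -0.55] tcp [0.5691 0.0043 0.1779] turn/5deg [ 0.02 -0.05 -0.02] shift now-frame [-0.0011  0.0001  0.0022] shift goal-frame [-0.0011  0.0001  0.0022]
[[323.6 224.7]
 [323.4 210.1]
 [196.2 190. ]
 [218.3 175.1]]
[[319.0, 252.0], [329.0, 196.0]]
[[324.0, 252.0], [324.0, 195.0]]
[[329.0, 252.0], [318.0, 196.0]]
```

View pics/w2.png

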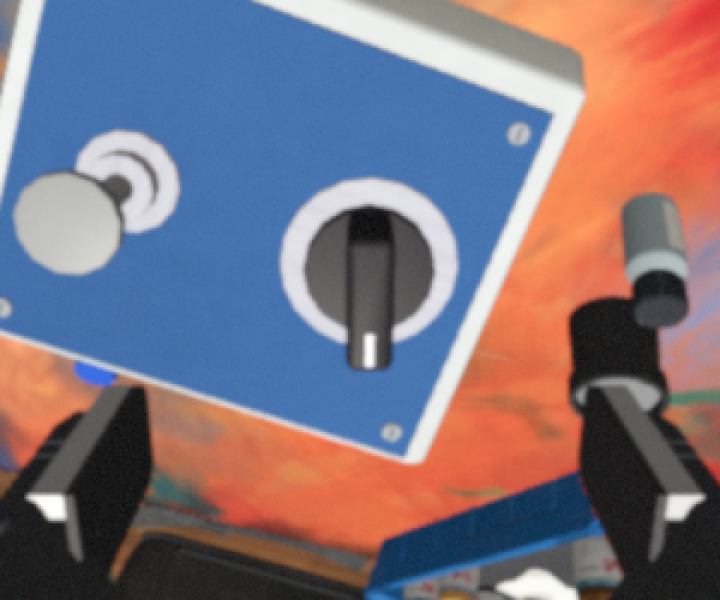

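The bar's top runs from crop (370,368) to about (371,237), so it is at 20° and its centre is within 1 mm of the prediction. Descending to grasp.

Call:
send_rows:
  commands:
    - [0,0,0,-0.001,0.0,0.009,0.5]
    - [0,0,0,0,0,0.009,0.3]
    - [0,0,0,0,0,0.009,0.3]
    - [0,0,0,0,0,0.009,0.3]
    - [0,0,0,0,0,0.009,0.3]
    - [0,0,0,0,0,0.009,0.3]
    - [0,0,0,0,0,0.009,0.3]
    - [0,0,0,0,0,0.009,0.3]
    - [0,0,0,0,0,0.009,0.3]
    - [0,0,0,0,0,0.003,0.3]

```text
time: 6.2
tcp_pos: [0.6117, -0.0015, 0.105]
tool_rot: [-0.269, 2.619, -0.169]
ft_force: [-0.1, -0.8, 0.3]
grip_width: 0.652
grip_force: 0.0
```

Call:
send_rows:
  commands:
    - [0,0,0,0,0,0,-1]
    - [0,0,0,0,0,0,-1]
    - [0,0,0,0,0,0,-1]
    - [0,0,0,0,0,0,-1]
    - [0,0,0,0,0,0,-1]
    - [0,0,0,0,0,0,-1]
    - [0,0,0,0,0,0,-1]
    - [0,0,0,0,0,0,-1]
    - [0,0,0,0,0,0,-1]
    - [0,0,0,0,0,0,-1]

```text
time: 7.2
tcp_pos: [0.6111, -0.0003, 0.1063]
tool_rot: [-0.271, 2.618, -0.167]
ft_force: [-4.5, 3.3, 4.8]
grip_width: 0.15
grip_force: 60.5
```

```bash
cat >> h.py <<'E'
def feel():
    s=sense();Rt=R.from_rotvec(s['tool_rot']).as_matrix();G=panelT(*U0)[:3,:3]
    yaw=-np.degrees(np.arctan2(*(G.T@Rt[:,0])[[1,0]]*np.array([-1,-1])))
    b=R.from_matrix(G.T@Rt@np.diag([-1,1,-1])).as_euler('ZYX',degrees=True)
    print('t',round(s['time'],2),'bar',b.round(2),'pos',((s['tcp_pos']-panelT(*U0)[:3,3])@G).round(4),'M tool',(Rt.T@s['wrist_torque']).round(3),'F tool',(Rt.T@s['ft_force']).round(1),'eff7',s['effort'][6].round(3),'q',s['qpos'].round(2),'grip',round(s['grip_width'],3),round(s['grip_force']))
E
python3 -c "
from h import *
feel()"
```

```text
t 7.2 bar [19.97  0.18  0.21] pos [-0.0002  0.043   0.0392] M tool [-0.687  0.53  -0.004] F tool [ 0.9  3.2 -6.6] eff7 -0.004 q [ 0.11  0.88 -0.41  2.18  2.3   0.58 -0.58] grip 0.15 61
```

Call:
send_rows:
  commands:
    - [0,0,0.08,0,0,0,-1]
    - [0,0,0.08,0,0,0,-1]
    - [0,0,0.08,0,0,0,-1]
    - [0,0,0.08,0,0,0,-1]
    - [0,0,0.08,0,0,0,-1]
    - [0,0,0.08,0,0,0,-1]
    - [0,0,0.08,0,0,0,-1]
    - [0,0,0.08,0,0,0,-1]
    - [0,0,0.08,0,0,0,-1]
    - [0,0,0.08,0,0,0,-1]

```text
time: 8.2
tcp_pos: [0.611, -0.0001, 0.1063]
tool_rot: [-0.179, 2.623, -0.143]
ft_force: [-3.3, 4.0, 5.4]
grip_width: 0.153
grip_force: 60.5
```

```bash
python3 -c "
from h import *
feel()"
```

```text
t 8.2 bar [15.96  0.2   0.21] pos [-0.0003  0.0431  0.0391] M tool [-0.729  0.617  0.021] F tool [-0.3  3.6 -6.6] eff7 0.029 q [ 0.12  0.88 -0.44  2.18  2.29  0.6  -0.63] grip 0.153 61
```

Call:
send_rows:
  commands:
    - [0,0,0.08,0,0,0,-1]
    - [0,0,0.08,0,0,0,-1]
    - [0,0,0.08,0,0,0,-1]
    - [0,0,0.08,0,0,0,-1]
    - [0,0,0.08,0,0,0,-1]
    - [0,0,0.08,0,0,0,-1]
    - [0,0,0.08,0,0,0,-1]
    - [0,0,0.08,0,0,0,-1]
    - [0,0,0.08,0,0,0,-1]
    - [0,0,0.08,0,0,0,-1]

```text
time: 9.2
tcp_pos: [0.611, 0.0, 0.1063]
tool_rot: [-0.088, 2.626, -0.118]
ft_force: [-3.6, 4.8, 4.6]
grip_width: 0.155
grip_force: 60.5
```

```bash
python3 -c "
from h import *
feel()"
```

```text
t 9.2 bar [11.97  0.21  0.21] pos [-0.0003  0.0432  0.0392] M tool [-0.673  0.66  -0.026] F tool [ 0.5  4.4 -6.1] eff7 0.029 q [ 0.13  0.88 -0.46  2.18  2.27  0.61 -0.68] grip 0.155 60
```

Call:
send_rows:
  commands:
    - [0,0,0.08,0,0,0,-1]
    - [0,0,0.08,0,0,0,-1]
    - [0,0,0.08,0,0,0,-1]
    - [0,0,0.08,0,0,0,-1]
    - [0,0,0.08,0,0,0,-1]
    - [0,0,0.08,0,0,0,-1]
    - [0,0,0.08,0,0,0,-1]
    - [0,0,0.08,0,0,0,-1]
    - [0,0,0.08,0,0,0,-1]
    - [0,0,0.08,0,0,0,-1]

```text
time: 10.2
tcp_pos: [0.611, 0.0001, 0.1062]
tool_rot: [0.004, 2.626, -0.094]
ft_force: [-3.6, 4.5, 4.8]
grip_width: 0.152
grip_force: 60.5
```

```bash
python3 -c "
from h import *
feel()"
```

```text
t 10.2 bar [7.97 0.23 0.22] pos [-0.0003  0.0434  0.0392] M tool [-0.719  0.715  0.012] F tool [ 0.7  4.1 -6.3] eff7 0.029 q [ 0.15  0.89 -0.48  2.18  2.25  0.62 -0.73] grip 0.152 60
```

Call:
send_rows:
  commands:
    - [0,0,0.08,0,0,0,-1]
    - [0,0,0.08,0,0,0,-1]
    - [0,0,0.08,0,0,0,-1]
    - [0,0,0.08,0,0,0,-1]
    - [0,0,0.08,0,0,0,-1]
    - [0,0,0.08,0,0,0,-1]
    - [0,0,0.08,0,0,0,-1]
    - [0,0,0.08,0,0,0,-1]
    - [0,0,0.08,0,0,0,-1]
    - [0,0,0.08,0,0,0,-1]

```text
time: 11.2
tcp_pos: [0.611, 0.0003, 0.1062]
tool_rot: [0.095, 2.623, -0.069]
ft_force: [-4.2, 4.7, 5.3]
grip_width: 0.153
grip_force: 60.5
```

```bash
python3 -c "
from h import *
feel()"
```

```text
t 11.2 bar [3.98 0.25 0.22] pos [-0.0004  0.0435  0.0392] M tool [-0.695  0.799 -0.036] F tool [ 1.3  4.2 -7. ] eff7 0.03 q [ 0.16  0.89 -0.5   2.18  2.24  0.63 -0.78] grip 0.153 60
```

Call:
send_rows:
  commands:
    - [0,0,0.08,0,0,0,-1]
    - [0,0,0.08,0,0,0,-1]
    - [0,0,0.08,0,0,0,-1]
    - [0,0,0.08,0,0,0,-1]
    - [0,0,0.08,0,0,0,-1]
    - [0,0,0.08,0,0,0,-1]
    - [0,0,0.08,0,0,0,-1]
    - [0,0,0.08,0,0,0,-1]
    - [0,0,0.08,0,0,0,-1]
    - [0,0,0.08,0,0,0,-1]

```text
time: 12.2
tcp_pos: [0.611, 0.0004, 0.1062]
tool_rot: [0.186, 2.617, -0.045]
ft_force: [-4.4, 4.7, 5.3]
grip_width: 0.151
grip_force: 60.4
```

```bash
python3 -c "
from h import *
feel()"
```

```text
t 12.2 bar [-0.02  0.26  0.21] pos [-0.0004  0.0436  0.0391] M tool [-0.611  0.777 -0.025] F tool [ 1.8  4.  -7.1] eff7 0.03 q [ 0.17  0.9  -0.52  2.18  2.22  0.64 -0.83] grip 0.151 60
```

Call:
send_rows:
  commands:
    - [0,0,0.08,0,0,0,-1]
    - [0,0,0.08,0,0,0,-1]
    - [0,0,0.08,0,0,0,-1]
    - [0,0,0.08,0,0,0,-1]
    - [0,0,0.08,0,0,0,-1]
    - [0,0,0.08,0,0,0,-1]
    - [0,0,0.08,0,0,0,-1]
    - [0,0,0.08,0,0,0,-1]
    - [0,0,0.08,0,0,0,-1]
    - [0,0,0.08,0,0,0,-1]

```text
time: 13.2
tcp_pos: [0.611, 0.0006, 0.1062]
tool_rot: [0.276, 2.608, -0.02]
ft_force: [-3.5, 4.1, 4.4]
grip_width: 0.154
grip_force: 60.4
```

```bash
python3 -c "
from h import *
feel()"
```

```text
t 13.2 bar [-3.96  0.27  0.22] pos [-0.0004  0.0438  0.0392] M tool [-0.698  0.782 -0.314] F tool [ 1.6  3.5 -5.8] eff7 -0.251 q [ 0.18  0.9  -0.54  2.18  2.21  0.66 -0.88] grip 0.154 60
```

Pickup is felt between 0° and -4°. I'll keep going and use the fading torque to locate it.

Call:
send_rows:
  commands:
    - [0,0,0.06,0,0,0,-1]
    - [0,0,0.06,0,0,0,-1]
    - [0,0,0.06,0,0,0,-1]
    - [0,0,0.06,0,0,0,-1]
    - [0,0,0.06,0,0,0,-1]
    - [0,0,0.06,0,0,0,-1]
    - [0,0,0.06,0,0,0,-1]
    - [0,0,0.06,0,0,0,-1]
    - [0,0,0.06,0,0,0,-1]
    - [0,0,0.06,0,0,0,-1]

```text
time: 14.2
tcp_pos: [0.6111, 0.0007, 0.1062]
tool_rot: [0.344, 2.6, -0.002]
ft_force: [-3.8, 5.2, 4.2]
grip_width: 0.154
grip_force: 60.3
```

```bash
python3 -c "
from h import *
feel()"
```

```text
t 14.2 bar [-6.94  0.28  0.21] pos [-0.0003  0.0439  0.0392] M tool [-0.73   0.908 -0.28 ] F tool [ 2.3  4.4 -5.9] eff7 -0.269 q [ 0.19  0.9  -0.56  2.17  2.2   0.66 -0.91] grip 0.154 60
```

Call:
send_rows:
  commands:
    - [0,0,0.06,0,0,0,-1]
    - [0,0,0.06,0,0,0,-1]
    - [0,0,0.06,0,0,0,-1]
    - [0,0,0.06,0,0,0,-1]
    - [0,0,0.06,0,0,0,-1]
    - [0,0,0.06,0,0,0,-1]
    - [0,0,0.06,0,0,0,-1]
    - [0,0,0.06,0,0,0,-1]
    - [0,0,0.06,0,0,0,-1]
    - [0,0,0.06,0,0,0,-1]

```text
time: 15.2
tcp_pos: [0.6111, 0.0008, 0.1062]
tool_rot: [0.412, 2.59, 0.017]
ft_force: [-4.0, 4.7, 4.4]
grip_width: 0.149
grip_force: 60.4
```

```bash
python3 -c "
from h import *
feel()"
```

```text
t 15.2 bar [-9.97  0.3   0.21] pos [-0.0004  0.044   0.0392] M tool [-0.619  0.87  -0.177] F tool [ 2.5  3.8 -6.1] eff7 -0.147 q [ 0.2   0.91 -0.57  2.17  2.19  0.67 -0.95] grip 0.149 60
```

Call:
send_rows:
  commands:
    - [0,0,0.08,0,0,0,-1]
    - [0,0,0.08,0,0,0,-1]
    - [0,0,0.08,0,0,0,-1]
    - [0,0,0.08,0,0,0,-1]
    - [0,0,0.08,0,0,0,-1]
    - [0,0,0.08,0,0,0,-1]
    - [0,0,0.08,0,0,0,-1]
    - [0,0,0.08,0,0,0,-1]
    - [0,0,0.08,0,0,0,-1]
    - [0,0,0.08,0,0,0,-1]

```text
time: 16.2
tcp_pos: [0.6111, 0.0009, 0.1062]
tool_rot: [0.503, 2.574, 0.041]
ft_force: [-3.6, 5.0, 3.9]
grip_width: 0.153
grip_force: 60.3
```

```bash
python3 -c "
from h import *
feel()"
```

```text
t 16.2 bar [-14.01   0.32   0.19] pos [-0.0003  0.0441  0.0392] M tool [-0.626  0.975 -0.052] F tool [ 2.8  4.  -5.5] eff7 0.032 q [ 0.21  0.91 -0.59  2.17  2.18  0.69 -1.01] grip 0.153 60
```

Call:
send_rows:
  commands:
    - [0,0,0.08,0,0,0,-1]
    - [0,0,0.08,0,0,0,-1]
    - [0,0,0.08,0,0,0,-1]
    - [0,0,0.08,0,0,0,-1]
    - [0,0,0.08,0,0,0,-1]
    - [0,0,0.08,0,0,0,-1]
    - [0,0,0.08,0,0,0,-1]
    - [0,0,0.08,0,0,0,-1]
    - [0,0,0.08,0,0,0,-1]
    - [0,0,0.08,0,0,0,-1]

```text
time: 17.2
tcp_pos: [0.6112, 0.001, 0.1063]
tool_rot: [0.593, 2.556, 0.066]
ft_force: [-2.6, 4.5, 3.8]
grip_width: 0.151
grip_force: 60.3
```

```bash
python3 -c "
from h import *
feel()"
```

```text
t 17.2 bar [-18.     0.33   0.19] pos [-0.0003  0.0443  0.0392] M tool [-0.606  1.039 -0.045] F tool [ 2.1  3.6 -4.9] eff7 0.032 q [ 0.23  0.92 -0.62  2.17  2.17  0.7  -1.06] grip 0.151 60
```

Click 1 has passed (torque faded to zero, knob now loose). Expect pickup 2 at about -26.

Call:
send_rows:
  commands:
    - [0,0,0.12,0,0,0,-1]
    - [0,0,0.12,0,0,0,-1]
    - [0,0,0.12,0,0,0,-1]
    - [0,0,0.12,0,0,0,-1]
    - [0,0,0.12,0,0,0,-1]
    - [0,0,0.12,0,0,0,-1]
    - [0,0,0.12,0,0,0,-1]
    - [0,0,0.12,0,0,0,-1]
    - [0,0,0.12,0,0,0,-1]
    - [0,0,0.12,0,0,0,-1]

```text
time: 18.2
tcp_pos: [0.6113, 0.0012, 0.1063]
tool_rot: [0.726, 2.524, 0.103]
ft_force: [-3.5, 5.7, 3.4]
grip_width: 0.149
grip_force: 60.3
```

```bash
python3 -c "
from h import *
feel()"
```

```text
t 18.2 bar [-24.01   0.36   0.18] pos [-0.0002  0.0445  0.0392] M tool [-0.538  1.074 -0.013] F tool [ 3.9  3.9 -5. ] eff7 0.061 q [ 0.24  0.93 -0.65  2.17  2.15  0.72 -1.14] grip 0.149 60
```

Call:
send_rows:
  commands:
    - [0,0,0.12,0,0,0,-1]
    - [0,0,0.12,0,0,0,-1]
    - [0,0,0.12,0,0,0,-1]
    - [0,0,0.12,0,0,0,-1]
    - [0,0,0.12,0,0,0,-1]
    - [0,0,0.12,0,0,0,-1]
    - [0,0,0.12,0,0,0,-1]
    - [0,0,0.12,0,0,0,-1]
    - [0,0,0.12,0,0,0,-1]
    - [0,0,0.12,0,0,0,-1]

```text
time: 19.2
tcp_pos: [0.6114, 0.0014, 0.1064]
tool_rot: [0.856, 2.486, 0.139]
ft_force: [-2.9, 5.4, 3.0]
grip_width: 0.152
grip_force: 60.1
```

```bash
python3 -c "
from h import *
feel()"
```

```text
t 19.2 bar [-29.93   0.37   0.18] pos [-0.0001  0.0447  0.0392] M tool [-0.611  1.102 -0.395] F tool [ 3.9  3.5 -4.3] eff7 -0.263 q [ 0.26  0.93 -0.68  2.17  2.13  0.74 -1.22] grip 0.152 60
```

Call:
send_rows:
  commands:
    - [0,0,0.1,0,0,0,-1]
    - [0,0,0.1,0,0,0,-1]
    - [0,0,0.1,0,0,0,-1]
    - [0,0,0.1,0,0,0,-1]
    - [0,0,0.1,0,0,0,-1]
    - [0,0,0.1,0,0,0,-1]
    - [0,0,0.1,0,0,0,-1]
    - [0,0,0.1,0,0,0,-1]
    - [0,0,0.1,0,0,0,-1]
    - [0,0,0.1,0,0,0,-1]

```text
time: 20.2
tcp_pos: [0.6114, 0.0016, 0.1064]
tool_rot: [0.966, 2.449, 0.17]
ft_force: [-1.8, 5.9, 2.7]
grip_width: 0.157
grip_force: 60.2
```

```bash
python3 -c "
from h import *
feel()"
```

```text
t 20.2 bar [-34.97   0.39   0.15] pos [-0.0001  0.0448  0.0392] M tool [-0.486  1.149 -0.17 ] F tool [ 4.   4.1 -3.6] eff7 -0.075 q [ 0.27  0.94 -0.7   2.17  2.12  0.76 -1.29] grip 0.157 60
```

Call:
send_rows:
  commands:
    - [0,0,0.12,0,0,0,-1]
    - [0,0,0.12,0,0,0,-1]
    - [0,0,0.12,0,0,0,-1]
    - [0,0,0.12,0,0,0,-1]
    - [0,0,0.12,0,0,0,-1]
    - [0,0,0.12,0,0,0,-1]
    - [0,0,0.12,0,0,0,-1]
    - [0,0,0.12,0,0,0,-1]
    - [0,0,0.12,0,0,0,-1]
    - [0,0,0.12,0,0,0,-1]

```text
time: 21.2
tcp_pos: [0.6116, 0.0017, 0.1065]
tool_rot: [1.095, 2.399, 0.206]
ft_force: [-1.8, 6.7, 2.5]
grip_width: 0.149
grip_force: 60.1
```

```bash
python3 -c "
from h import *
feel()"
```

```text
t 21.2 bar [-41.     0.41   0.13] pos [0.0001 0.045  0.0392] M tool [-0.393  1.263 -0.012] F tool [ 5.   4.1 -3.5] eff7 0.064 q [ 0.29  0.95 -0.73  2.17  2.11  0.78 -1.37] grip 0.149 60
```

Call:
send_rows:
  commands:
    - [0,0,0.12,0,0,0,-1]
    - [0,0,0.12,0,0,0,-1]
    - [0,0,0.12,0,0,0,-1]
    - [0,0,0.12,0,0,0,-1]
    - [0,0,0.12,0,0,0,-1]
    - [0,0,0.12,0,0,0,-1]
    - [0,0,0.12,0,0,0,-1]
    - [0,0,0.12,0,0,0,-1]
    - [0,0,0.12,0,0,0,-1]
    - [0,0,0.12,0,0,0,-1]

```text
time: 22.2
tcp_pos: [0.6117, 0.0018, 0.1065]
tool_rot: [1.222, 2.343, 0.242]
ft_force: [-1.4, 6.4, 2.1]
grip_width: 0.155
grip_force: 60.1
```

```bash
python3 -c "
from h import *
feel()"
```

```text
t 22.2 bar [-47.01   0.42   0.1 ] pos [0.0002 0.0451 0.0392] M tool [-0.357  1.334  0.003] F tool [ 5.1  3.5 -2.9] eff7 0.065 q [ 0.3   0.96 -0.76  2.17  2.09  0.8  -1.46] grip 0.155 60
```

Call:
send_rows:
  commands:
    - [0,0,0.14,0,0,0,-1]
    - [0,0,0.14,0,0,0,-1]
    - [0,0,0.14,0,0,0,-1]
    - [0,0,0.14,0,0,0,-1]
    - [0,0,0.14,0,0,0,-1]
    - [0,0,0.14,0,0,0,-1]
    - [0,0,0.14,0,0,0,-1]
    - [0,0,0.14,0,0,0,-1]
    - [0,0,0.14,0,0,0,-1]
    - [0,0,0.14,0,0,0,-1]

```text
time: 23.2
tcp_pos: [0.6119, 0.002, 0.1066]
tool_rot: [1.365, 2.272, 0.283]
ft_force: [-2.1, 6.5, 2.2]
grip_width: 0.153
grip_force: 59.9
```

```bash
python3 -c "
from h import *
feel()"
```

```text
t 23.2 bar [-53.94   0.43   0.1 ] pos [0.0004 0.0453 0.0392] M tool [-0.334  1.299 -0.362] F tool [ 5.9  2.4 -3.4] eff7 -0.246 q [ 0.32  0.97 -0.79  2.17  2.08  0.82 -1.55] grip 0.153 60
```

Call:
send_rows:
  commands:
    - [0,0,0.1,0,0,0,-1]
    - [0,0,0.1,0,0,0,-1]
    - [0,0,0.1,0,0,0,-1]
    - [0,0,0.1,0,0,0,-1]
    - [0,0,0.1,0,0,0,-1]
    - [0,0,0.1,0,0,0,-1]
    - [0,0,0.1,0,0,0,-1]
    - [0,0,0.1,0,0,0,-1]
    - [0,0,0.1,0,0,0,-1]
    - [0,0,0.1,0,0,0,-1]

```text
time: 24.2
tcp_pos: [0.612, 0.002, 0.1067]
tool_rot: [1.467, 2.215, 0.312]
ft_force: [0.1, 6.6, 2.4]
grip_width: 0.155
grip_force: 60.0
```

```bash
python3 -c "
from h import *
feel()"
```

```text
t 24.2 bar [-58.97   0.44   0.07] pos [0.0005 0.0454 0.0392] M tool [-0.23   1.454 -0.159] F tool [ 5.4  3.8 -2.5] eff7 -0.073 q [ 0.33  0.98 -0.82  2.17  2.07  0.84 -1.63] grip 0.155 60
```

Call:
send_rows:
  commands:
    - [0,0,0.12,0,0,0,-1]
    - [0,0,0.12,0,0,0,-1]
    - [0,0,0.12,0,0,0,-1]
    - [0,0,0.12,0,0,0,-1]
    - [0,0,0.12,0,0,0,-1]
    - [0,0,0.12,0,0,0,-1]
    - [0,0,0.12,0,0,0,-1]
    - [0,0,0.12,0,0,0,-1]
    - [0,0,0.12,0,0,0,-1]
    - [0,0,0.12,0,0,0,-1]

```text
time: 25.2
tcp_pos: [0.6122, 0.0021, 0.1068]
tool_rot: [1.587, 2.142, 0.347]
ft_force: [-0.6, 6.9, 3.7]
grip_width: 0.154
grip_force: 60.0
```

```bash
python3 -c "
from h import *
feel()"
```

```text
t 25.2 bar [-6.501e+01  4.500e-01  4.000e-02] pos [0.0007 0.0455 0.0392] M tool [-0.092  1.372 -0.06 ] F tool [ 5.9  3.3 -3.9] eff7 0.069 q [ 0.35  0.99 -0.84  2.17  2.06  0.86 -1.71] grip 0.154 60
```

Three clicks so far, click 3 at about -62. Now the fourth: pickup at about -74, click at about -86, and I stop near -92.

Call:
send_rows:
  commands:
    - [0,0,0.12,0,0,0,-1]
    - [0,0,0.12,0,0,0,-1]
    - [0,0,0.12,0,0,0,-1]
    - [0,0,0.12,0,0,0,-1]
    - [0,0,0.12,0,0,0,-1]
    - [0,0,0.12,0,0,0,-1]
    - [0,0,0.12,0,0,0,-1]
    - [0,0,0.12,0,0,0,-1]
    - [0,0,0.12,0,0,0,-1]
    - [0,0,0.12,0,0,0,-1]

```text
time: 26.2
tcp_pos: [0.6124, 0.0022, 0.1069]
tool_rot: [1.703, 2.063, 0.381]
ft_force: [0.1, 7.4, 1.8]
grip_width: 0.151
grip_force: 60.0
```

```bash
python3 -c "
from h import *
feel()"
```

```text
t 26.2 bar [-7.102e+01  4.600e-01  1.000e-02] pos [0.0009 0.0456 0.0392] M tool [-0.022  1.447 -0.066] F tool [ 6.9  2.4 -2. ] eff7 0.071 q [ 0.36  1.   -0.87  2.16  2.05  0.88 -1.8 ] grip 0.151 60
```

Call:
send_rows:
  commands:
    - [0,0,0.14,0,0,0,-1]
    - [0,0,0.14,0,0,0,-1]
    - [0,0,0.14,0,0,0,-1]
    - [0,0,0.14,0,0,0,-1]
    - [0,0,0.14,0,0,0,-1]
    - [0,0,0.14,0,0,0,-1]
    - [0,0,0.14,0,0,0,-1]
    - [0,0,0.14,0,0,0,-1]
    - [0,0,0.14,0,0,0,-1]
    - [0,0,0.14,0,0,0,-1]

```text
time: 27.2
tcp_pos: [0.6126, 0.0023, 0.107]
tool_rot: [1.833, 1.965, 0.419]
ft_force: [1.2, 7.1, 2.5]
grip_width: 0.155
grip_force: 59.8
```

```bash
python3 -c "
from h import *
feel()"
```

```text
t 27.2 bar [-77.96   0.46  -0.  ] pos [0.0011 0.0457 0.0392] M tool [-0.064  1.492 -0.365] F tool [ 6.7  2.8 -2. ] eff7 -0.243 q [ 0.37  1.01 -0.9   2.16  2.04  0.91 -1.9 ] grip 0.155 60
```

Call:
send_rows:
  commands:
    - [0,0,0.1,0,0,0,-1]
    - [0,0,0.1,0,0,0,-1]
    - [0,0,0.1,0,0,0,-1]
    - [0,0,0.1,0,0,0,-1]
    - [0,0,0.1,0,0,0,-1]
    - [0,0,0.1,0,0,0,-1]
    - [0,0,0.1,0,0,0,-1]
    - [0,0,0.1,0,0,0,-1]
    - [0,0,0.1,0,0,0,-1]
    - [0,0,0.1,0,0,0,-1]

```text
time: 28.2
tcp_pos: [0.6127, 0.0022, 0.1071]
tool_rot: [1.924, 1.889, 0.446]
ft_force: [2.1, 7.7, 2.7]
grip_width: 0.151
grip_force: 59.8
```

```bash
python3 -c "
from h import *
feel()"
```

```text
t 28.2 bar [-8.3e+01  4.5e-01 -3.0e-02] pos [0.0013 0.0457 0.0392] M tool [ 0.029  1.492 -0.123] F tool [ 7.6  3.1 -1.8] eff7 -0.067 q [ 0.39  1.02 -0.92  2.16  2.04  0.92 -1.98] grip 0.151 60
```

Call:
send_rows:
  commands:
    - [0,0,0.1,0,0,0,-1]
    - [0,0,0.1,0,0,0,-1]
    - [0,0,0.1,0,0,0,-1]
    - [0,0,0.1,0,0,0,-1]
    - [0,0,0.1,0,0,0,-1]
    - [0,0,0.1,0,0,0,-1]
    - [0,0,0.1,0,0,0,-1]
    - [0,0,0.1,0,0,0,-1]
    - [0,0,0.1,0,0,0,-1]
    - [0,0,0.1,0,0,0,-1]

```text
time: 29.2
tcp_pos: [0.6129, 0.0023, 0.1072]
tool_rot: [2.013, 1.81, 0.472]
ft_force: [1.8, 7.0, 1.6]
grip_width: 0.153
grip_force: 59.8
```

```bash
python3 -c "
from h import *
feel()"
```

```text
t 29.2 bar [-8.804e+01  4.500e-01 -6.000e-02] pos [0.0015 0.0457 0.0392] M tool [0.18  1.515 0.018] F tool [ 7.2  1.7 -0.9] eff7 0.059 q [ 0.4   1.03 -0.94  2.16  2.03  0.94 -2.05] grip 0.153 60
```

The fourth click has been felt and the knob is loose. I'll turn 2.5° further for margin, release and retreat.

Call:
send_rows:
  commands:
    - [0,0,0.1,0,0,0,-1]
    - [0,0,0.1,0,0,0,-1]
    - [0,0,0.1,0,0,0,-1]
    - [0,0,0.1,0,0,0,-1]
    - [0,0,0.1,0,0,0,-1]
    - [0,0,0,0,0,0,0.2]
    - [0,0,0,0,0,0,0.2]
    - [0,0,0,0,0,0,0.2]
    - [0,0,0,0,0,0,0.2]
    - [0,0,0,0,0,0,0.2]

```text
time: 30.2
tcp_pos: [0.6114, -0.0019, 0.1058]
tool_rot: [2.058, 1.764, 0.474]
ft_force: [-0.3, 0.2, 0.6]
grip_width: 0.603
grip_force: 0.0
```

Call:
send_rows:
  commands:
    - [0,0,0,0,0,-0.005,0.2]
    - [0,0,0,0,0,-0.01,0.2]
    - [0,0,0,0,0,-0.01,0.2]
    - [0,0,0,0,0,-0.01,0.2]
    - [0,0,0,0,0,-0.01,0.2]
    - [0,0,0,0,0,-0.01,0.0]
    - [0,0,0,0,0,-0.01,-1]
    - [0,0,0,0,0,-0.005,-1]
    - [0,0,0,0,0,0,-1]
    - [0,0,0,0,0,0,-1]

```text
time: 31.2
tcp_pos: [0.5771, 0.0034, 0.1667]
tool_rot: [2.058, 1.765, 0.475]
ft_force: [0.4, -0.7, -0.2]
grip_width: 0.001
grip_force: 0.0
```

```bash
python3 -c "
from h import *
feel()
rem(goal(0,-.042,.11,-90))
c=[camera(n)[:,:,::-1] for n in('top','scene')]
a=cv2.resize(c[0][175:260,320:420],(400,340),interpolation=3);b=cv2.resize(c[1][200:325,285:410],(400,400),interpolation=3)
o=np.zeros((400,800,3),np.uint8);o[:340,:400]=a;o[:,400:]=b
cv2.imwrite('pics/crop3.png',o)"
```

```text
t 31.2 bar [-9.06e+01  1.00e-02 -2.10e-01] pos [0.0004 0.0417 0.1085] M tool [ 0.549 -0.05   0.01 ] F tool [-0.6  0.3  0.5] eff7 0.001 q [ 0.42  0.89 -1.    2.24  1.91  0.92 -2.09] grip 0.001 0
t 31.2 q [ 0.42  0.89 -1.    2.24  1.91  0.92 -2.09] tcp [0.5771 0.0034 0.1667] turn/5deg [-0.04 -0.   -0.12] shift now-frame [-0.0837  0.0004 -0.0015] shift goal-frame [-0.0837 -0.0004 -0.0015]
```

View pics/crop3.png

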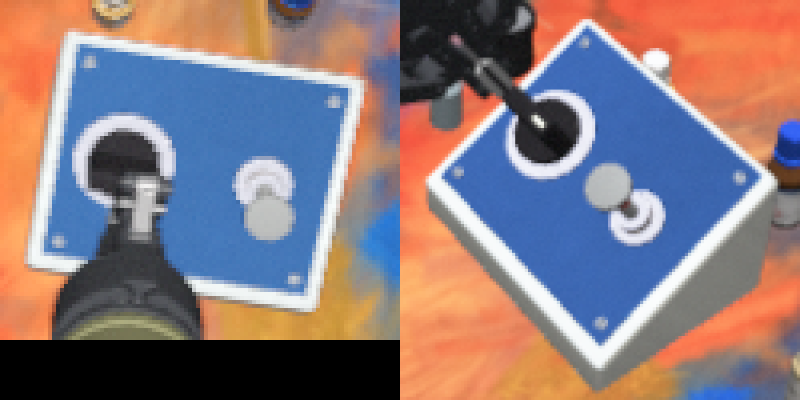

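The knob bar now points right (white line at about scene crop (540,120)), consistent with -91°. The cap is untouched. Moving over the plunger with the fingers shut.

Call:
send_rows:
  commands:
    - [0,0,0,-0.0084,0,0,-1]
    - [0,0,0,-0.0084,0,0,-1]
    - [0,0,0,-0.0084,0,0,-1]
    - [0,0,0,-0.0084,0,0,-1]
    - [0,0,0,-0.0084,0,0,-1]
    - [0,0,0,-0.0084,0,0,-1]
    - [0,0,0,-0.0084,0,0,-1]
    - [0,0,0,-0.0084,0,0,-1]
    - [0,0,0,-0.0084,0,0,-1]
    - [0,0,0,-0.0082,0,0,-1]

```text
time: 32.3
tcp_pos: [0.5643, -0.08, 0.1663]
tool_rot: [2.058, 1.765, 0.476]
ft_force: [-0.1, -0.9, -0.0]
grip_width: 0.002
grip_force: 0.0
```

Call:
send_rows:
  commands:
    - [0,0,0,0,0,0.004,-1]
    - [0,0,0,0,0,0.004,-1]
    - [0,0,0,0,0,0.004,-1]
    - [0,0,0,0,0,0.003,-1]
    - [0,0,0,0,0,0.003,-1]
    - [0,0,0,0,0,0.003,-1]
    - [0,0,0,0,0,0.003,-1]
    - [0,0,0,0,0,0.003,-1]
    - [0,0,0,0,0,0.003,-1]
    - [0,0,0,0,0,0.003,-1]

```text
time: 33.3
tcp_pos: [0.5807, -0.0815, 0.1375]
tool_rot: [2.058, 1.765, 0.476]
ft_force: [-1.0, 0.1, 1.4]
grip_width: -0.001
grip_force: 0.8
```

```bash
python3 -c "
from h import *
feel()
rem(goal(0,-.042,.060,-90))
s=sense();T=wristT(s);K=calibration('wrist')['mtx'];im=camera('wrist')[:,:,::-1];Q=panelT(*U0)
print(P(K,T,tf(Q,[[0,-.042,.053],[0,-.042,.012]])))
cv2.imwrite('pics/w4.png',im)"
```

```text
t 33.3 bar [-9.058e+01  4.000e-02 -2.100e-01] pos [-0.0006 -0.0418  0.0755] M tool [ 0.495  0.014 -0.003] F tool [ 0.  -0.1 -1.7] eff7 0.002 q [ 0.59  0.95 -0.96  2.23  2.04  0.85 -2.  ] grip -0.001 1
t 33.3 q [ 0.59  0.95 -0.96  2.23  2.04  0.85 -2.  ] tcp [ 0.5807 -0.0815  0.1375] turn/5deg [-0.04 -0.01 -0.12] shift now-frame [-0.0002  0.0006  0.0154] shift goal-frame [-0.0002  0.0006  0.0155]
[[321.59907089 264.32397134]
 [321.86488334 232.40726035]]
```

View pics/w4.png

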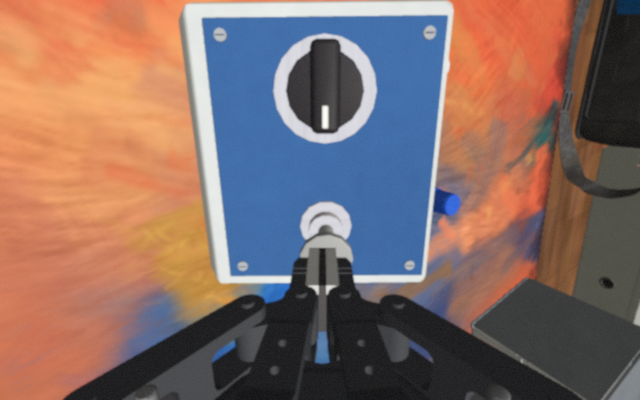

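The fingertips rest centrally on the cap (cap at about (326,248)) and the knob bar is at -90°. Pressing down.

Call:
send_rows:
  commands:
    - [0,0,0,0,0,0.0015,-1]
    - [0,0,0,0,0,0.0015,-1]
    - [0,0,0,0,0,0.0015,-1]
    - [0,0,0,0,0,0.0015,-1]
    - [0,0,0,0,0,0.0015,-1]
    - [0,0,0,0,0,0.0015,-1]
    - [0,0,0,0,0,0.0015,-1]
    - [0,0,0,0,0,0.0015,-1]
    - [0,0,0,0,0,0.0015,-1]
    - [0,0,0,0,0,0.0005,-1]

```text
time: 34.35
tcp_pos: [0.5876, -0.0825, 0.1254]
tool_rot: [2.058, 1.765, 0.476]
ft_force: [-1.4, 0.0, 1.2]
grip_width: 0.0
grip_force: 0.7
```

```bash
python3 -c "
from h import *
feel()"
```

```text
t 34.35 bar [-9.059e+01  3.000e-02 -2.100e-01] pos [-0.0006 -0.0418  0.0614] M tool [ 0.457 -0.025 -0.031] F tool [-0.2 -0.6 -1.7] eff7 0.001 q [ 0.58  0.98 -0.95  2.22  2.06  0.86 -2.  ] grip 0.0 1
```

Call:
send_rows:
  commands:
    - [0,0,0,0,0,0.0003,-1]
    - [0,0,0,0,0,0.0003,-1]
    - [0,0,0,0,0,0.0003,-1]
    - [0,0,0,0,0,0.0003,-1]
    - [0,0,0,0,0,0.0003,-1]
    - [0,0,0,0,0,0.0003,-1]
    - [0,0,0,0,0,0.0003,-1]
    - [0,0,0,0,0,0.0003,-1]
    - [0,0,0,0,0,0.0003,-1]
    - [0,0,0,0,0,0.0003,-1]

```text
time: 35.35
tcp_pos: [0.5889, -0.0827, 0.1232]
tool_rot: [2.057, 1.765, 0.476]
ft_force: [-3.9, -0.0, 6.2]
grip_width: 0.002
grip_force: 4.2
```

```bash
python3 -c "
from h import *
feel()"
```

```text
t 35.35 bar [-9.057e+01  3.000e-02 -1.900e-01] pos [-0.0006 -0.0418  0.0589] M tool [ 0.397 -0.142 -0.034] F tool [-0.6 -0.3 -7.3] eff7 0.003 q [ 0.58  0.99 -0.95  2.21  2.07  0.86 -2.  ] grip 0.002 4
```

It bottoms at TCP about 59.6 mm, which puts the cap at about 35 mm: the four-click depth. Press firmer and hold.

Call:
send_rows:
  commands:
    - [0,0,0,0,0,0.0004,-1]
    - [0,0,0,0,0,0.0004,-1]
    - [0,0,0,0,0,0.0004,-1]
    - [0,0,0,0,0,0.0004,-1]
    - [0,0,0,0,0,0.0003,-1]
    - [0,0,0,0,0,0,-1]
    - [0,0,0,0,0,0,-1]
    - [0,0,0,0,0,0,-1]
    - [0,0,0,0,0,0,-1]
    - [0,0,0,0,0,0,-1]

```text
time: 36.35
tcp_pos: [0.5895, -0.0827, 0.1221]
tool_rot: [2.057, 1.766, 0.476]
ft_force: [-5.7, -1.3, 10.9]
grip_width: -0.0
grip_force: 6.6
```

```bash
python3 -c "
from h import *
feel()"
```

```text
t 36.35 bar [-9.053e+01  3.000e-02 -1.700e-01] pos [-0.0006 -0.0417  0.0576] M tool [ 0.405 -0.328 -0.066] F tool [ -2.1   0.7 -12.1] eff7 0.005 q [ 0.58  0.99 -0.95  2.21  2.07  0.86 -2.  ] grip -0.0 7
```

A 12 N press was held for about 0.5 s. Let go and retreat.

Call:
send_rows:
  commands:
    - [0,0,0,0,0,0,-1]
    - [0,0,0,0,0,-0.001,-1]
    - [0,0,0,0,0,-0.002,-1]
    - [0,0,0,0,0,-0.003,-1]
    - [0,0,0,0,0,-0.01,-1]
    - [0,0,0,0,0,-0.02,-1]
    - [0,0,0,0,0,-0.02,-1]
    - [0,0,0,0,0,-0.02,-1]
    - [0,0,0,0,0,-0.02,-1]
    - [0,0,0,0,0,-0.02,-1]

```text
time: 37.35
tcp_pos: [0.532, -0.0745, 0.2228]
tool_rot: [2.058, 1.766, 0.475]
ft_force: [0.2, -0.5, 0.1]
grip_width: 0.001
grip_force: 0.0
```

```bash
python3 -c "
from h import *
feel()
s=sense();T=wristT(s);K=calibration('wrist')['mtx'];im=camera('wrist')[:,:,::-1];Q=panelT(*U0)
for h in(.031,.035,.039): print(P(K,T,tf(Q,[[0,-.042,h]])))
a=cv2.resize(np.ascontiguousarray(im[100:300,220:420]),(400,400),interpolation=3);b=cv2.resize(np.ascontiguousarray(camera('scene')[200:325,285:410,::-1]),(400,400),interpolation=3)
cv2.imwrite('pics/w5.png',np.hstack([a,b]))"
```

```text
t 37.35 bar [-9.058e+01  4.000e-02 -2.300e-01] pos [-0.0006 -0.0418  0.1739] M tool [ 0.555 -0.041 -0.025] F tool [-0.4  0.3  0.1] eff7 -0.251 q [ 0.64  0.73 -1.02  2.31  1.86  0.73 -1.95] grip 0.001 0
[[322.29004737 196.68964642]]
[[322.27855444 198.00728419]]
[[322.26673002 199.36292631]]
```

View pics/w5.png

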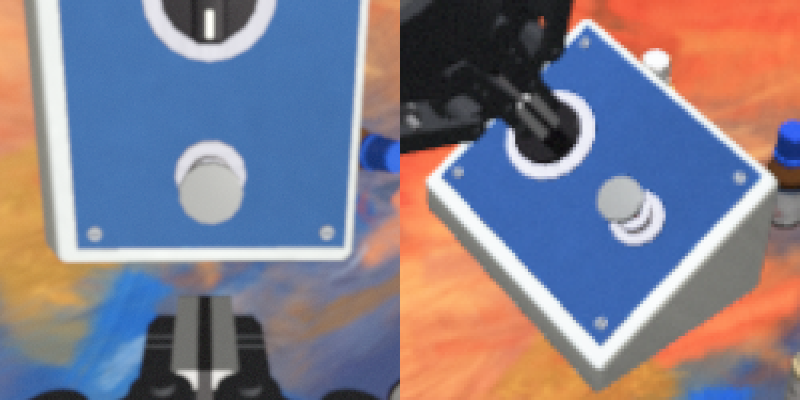

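The plunger stayed down, with the cap seated just over the collar (scene crop (621,199)) and the arm clear of everything. The bystanders look untouched, so I'm handing in.

```bash
python3 -c "
from workcell import *
print(job_done())"
```

```text
the job is handed in; nothing more can be done
None
```

I turned the knob clockwise by four clicks, counted by feel, then pressed the plunger onto its stop at about 12 N, where it stayed down at the four-click depth. I handed the job in at about 37 s; no verdict came back. I didn't see the red ring itself in the final picture, so the depth rests on where the plunger bottomed.

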